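# Set a shaker's rack clamp to the gauge mark with its knurled wheel

### The arm

A 6-joint arm with a two-finger parallel gripper is mounted at the origin on the work surface. World frame = base frame: x ahead of the robot, y to its left, z up, the work surface at z = 0. Lengths are in m, angles in rad, forces in N, time in s.
With the tool pointing down it reaches from about 0.4 to 0.825 m from the base axis. Payload 7 kg.
Tool frame: the origin (TCP) lies on the centre line of the jaws, within the pads' length; the fingertips stand arm.tip_reach ahead of it and the grasp point (between the pads) lies 5 mm behind it (arm.tip_reach is the distance from the TCP to the fingertips, in m); z points along the fingers, y is the line along which they close (so a half turn about z gives the same grasp; the last joint's range is limited). The gripper opens to 88 mm and grips with 3 to 60 N. Pads are 19 mm wide; open, the fingers measure 130 mm over their backs; the gripper's body (78 mm by 193 mm) begins 47 mm behind the grasp point.
Start: joints at [-0.95, 0.359, 0.012, 0, -1.224, -0.288], TCP at [0.22, -0.638, 0.241] pointing down, gripper open.
Joint ranges: [-3.07, 3.07], [-1.43, 2.12], [-1.02, 1.25], [-3.03, 1.67], [-3.05, -0], [-3.03, 3.03]. Speed limits (rad/s): [2.39, 2.39, 3.01, 3.14, 3.14, 3.14].

### API

Orientations are given as [roll, pitch, yaw] about the fixed x, y, z axes, in that order (R = Rz(yaw) Ry(pitch) Rx(roll)).
In Python, from station import status, optics, order, arm gives the robot as it stands. The module is installed in compiled form; this text tells all that it offers.
- The arm moves only by the shell command python3 -m jog 'ROWS' [FORCE]. ROWS is JSON, a list of rows, each a list of 3 entries, a list of its own where there are three numbers: the gripper command: -1 is shut, 1 is fully open, values between are in proportion, then the shift along the tool's x, y, z in mm, then the turn about the tool's z in rad. A call has 1 to 20 rows; each row is the pose to reach, as a shift and turn from the pose commanded when the call began, along the tool's axes at that moment; what a row does not reach only later rows make up. A row lasts 1/8 s, in which the tool goes at most 62.5 mm and 10.7 degrees, less where a joint would pass 70% of its speed; a pose out of reach is approached as far as the arm can. A call with a gripper value outside its range is refused whole. The fingers move at their own pace and stop on an object; FORCE is the grip in N (left out, the last holds). Time passes only in rows, so rows that repeat a pose let the fingers close. It gives the time, the measured TCP pose, the force, the opening and the grip force at its end, in the units of the state.
- status.get_state(): the state, without advancing time (a new reading comes with each control period).
- optics.grab_frame(name): name is "scene" or "top"; returns a dict with "color" (420x560x3 uint8, red, green, blue), "mtx" (3x3 intrinsics, pixels), "k1" (the pictures are not rectified: a ray, as slopes to the right and down, at radius r is drawn at 1 + k1 r^2 times it, then the intrinsics apply), "cam_to_world" (4x4, takes a point from camera to world coordinates). Camera axes: x right, y down, z forward; pixel columns grow to the right and rows downward; lengths in m; the calibration is good to about 2 mm. A picture is of the moment at which its call begins. There is no depth.
- order.job_done(): hands the job in; it is judged then, once.
The state is a dict: "t": time; "q": joint angles; "qd": joint speeds; "joint_efforts": joint torques, N m; "eef_pos": TCP position; "ee_rot": TCP orientation; "force": force on the tool from outside, world axes, zero at the start; "moment": the same for the moment, N m; "width": finger opening in m; "gripper_force": force on a finger pad.
Only numpy, scipy, OpenCV 4.12 (cv2) and the standard library are available. Lean on these libraries where they do the work, as an engineer would, in place of code of your own. Each camera call takes 0.05 s, during which the arm holds its last target. There are 200 camera calls.

### The job

Set the rack clamp on the lab shaker for the next tube rack: roll the knurled thumbwheel under a fingertip, pressing lightly, until the red pointer on the moving jaw is centred on the green gauge mark, then take the hand away. Move the jaw only by rolling the wheel, never by touching the jaw itself. Grip and lift nothing, and leave the tubes, bottles and other things on the bench and shaker where they stand.

Things in the scene. Friction and masses are not known exactly. Their poses are not given: they have to be found in the camera images.
- shaker: Fixed white bench shaker, 220 (its x) x 350 (its y) mm, carrying a sprung aluminium clamp plate, its top (deck) 80 mm above the table. Origin: centre of underside; z up, y along the clamp's travel. On the plate: a fixed dark jaw at -y (top 116 mm above the table), a blue wheel housing near +y (68 x 88 mm, top 120 mm); fixed along the +x edge a steel scale rail (top 100 mm).
- wheel: Knurled dark steel thumbwheel in the blue housing, 64 mm diameter, 26 mm wide. Origin: its centre, 105 mm above the table, at x -30, y 122 mm in the shaker's frame; axle along the shaker's x (its own frame turns about x). Dragging its top to the shaker's -y closes the jaw by a quarter of the rim's movement (8 mm a radian, no backlash); to +y opens it. Stops at 0 (open) and 7 rad.
- wheel_top (a point): Top of the wheel's rim when not pressed (fixed to the shaker), 137 mm above the table, 17 mm proud of the housing. The knurl is fine: it turns by friction, needs about 1.5 N along the rim and stays where it is left. The plate under it is sprung: pressed, wheel and plate sink up to 8 mm, at about 2.5 N to start plus 1 N a mm, then meet a hard stop.
- jaw: Moving clamp jaw: upright dark bar 120 (x) x 12 (y) x 36 mm with a blue pad, across the deck, with a steel rack 12 mm square running into the wheel housing and a red pointer at its +x end. Origin: under the bar, on the deck; axes as the shaker's. Slides along the shaker's y from +20 mm (open) to -36 mm. Not to be touched.
- pointer (a point): Tip of the red pointer (5 mm wide, 46 mm long, along x) at the +x end of the moving jaw, beside the scale rail, 100 mm above the table; axes as the shaker's.
- mark: Green gauge mark: a tab 10 mm wide (y), 28 mm long (x), 3 mm thick, fixed across the top of the scale rail. Origin: centre of its underside; axes as the shaker's. Always on the closing (-y) side of the pointer at the start, by 18 to 50 mm. The pointer is right when its y equals the mark's y in this frame.
- tube_rack: Loose orange rack 200 (its x) x 90 mm with clear tubes and blue caps, 114 mm tall. Origin: centre of underside. Leave alone.
- vial: Loose small jar with blue cap, 28 mm diameter, 55 mm tall, standing on the shaker's deck. Origin: centre of underside. Leave alone.
- reagent: Loose amber bottle, 68 mm diameter, 150 mm tall, on the bench. Origin: centre of underside. Leave alone.
- beaker: Loose glass beaker, 72 mm diameter, 90 mm tall. Origin: centre of underside. Leave alone.
- tip_box: Loose pipette-tip box with blue lid, 87 x 122 x 72 mm. Origin: centre of underside. Leave alone.
- marker_pen: Loose black pen lying on the bench, 14 mm thick, 130 mm long along its x. Leave alone.
- tube: Loose clear tube with blue cap standing on the bench, 35 mm diameter, 116 mm tall. Origin: centre of underside. Leave alone.

How it is judged:
By the outcome, as a careful person would: the job done as asked, in the order asked, and still so for the second after the job is handed in, with the robot touching nothing.
It also fails if it takes over 51 s, if anything falls off the work surface, if the arm or the gripper's body presses on something with over 40 N, if the wrist force passes 120 N, or if a joint passes its speed limit or range.

## Working session

There is one attempt and no reset: what is moved stays moved. The work goes in short steps, Python scripts to look and compute and a shell command to move; the robot and the scene stay as the last step left them, time stands still between calls to the robot, and variables do not carry over. Pictures are saved under pics/ and viewed, at most 10 in all, crops included, and the job is handed in when it is done.

```bash
mkdir -p pics; cat > h.py <<'E'
import numpy as np, cv2
from station import status, optics, order, arm
def grab(n,f):
    d=optics.grab_frame(n); np.savez(f'pics/{f}.npz',m=d['mtx'],k=d['k1'],T=d['cam_to_world'],c=d['color'])
    cv2.imwrite(f'pics/{f}.png',d['color'][:,:,::-1]); return d
def load(f): 
    d=np.load(f'pics/{f}.npz'); return d['m'],float(d['k']),d['T'],d['c']
def pix2w(f,u,v,z):
    m,k,T,_=load(f)
    s=cv2.undistortPoints(np.array([[[u,v]]],float),m,np.array([k,0,0,0.]))[0,0]
    r=T[:3,:3]@np.array([s[0],s[1],1]); o=T[:3,3]; return o+r*(z-o[2])/r[2]
def w2pix(f,p):
    m,k,T,_=load(f); W=np.linalg.inv(T); c=W[:3,:3]@np.array(p)+W[:3,3]
    x=c[:2]/c[2]; x=x*(1+k*(x@x)); return m[:2,:2]@x+m[:2,2]
def crop(f,x,y,w,h,s):
    cv2.imwrite(f'pics/{f}_c{x}_{y}.png',cv2.resize(load(f)[3][y:y+h,x:x+w,::-1],None,fx=s,fy=s,interpolation=cv2.INTER_CUBIC))
E
python3 - <<'E'
from h import *
a=grab('scene','s0');b=grab('top','t0')
for d in(a,b):print(d['mtx'],d['k1'],d['cam_to_world'].round(3))
s=status.get_state();print(s['t'],s['eef_pos'],s['ee_rot'],s['force'],s['width'],arm.tip_reach)
E
```

```text
[[432.15888629   0.         273.7013406 ]
 [  0.         432.15888629 203.23437445]
 [  0.           0.           1.        ]] -0.12808069999571817 [[-0.826  0.292 -0.482  1.021]
 [ 0.564  0.444 -0.696  0.659]
 [ 0.011 -0.847 -0.532  0.588]
 [ 0.     0.     0.     1.   ]]
[[408.41892596   0.         279.05919942]
 [  0.         408.41892596 211.67282693]
 [  0.           0.           1.        ]] 0.0033303723069371344 [[ 0.023 -0.988  0.151  0.439]
 [-1.    -0.021  0.013  0.035]
 [-0.009 -0.151 -0.988  1.044]
 [ 0.     0.     0.     1.   ]]
0.1 [ 0.22034531 -0.63760338  0.23971485] [ 3.14009618e+00 -1.62591570e-04 -2.80889737e+00] [ 0.15187271 -0.54521009  0.7394727 ] 0.08776177983928841 0.014
```

View pics/t0.png

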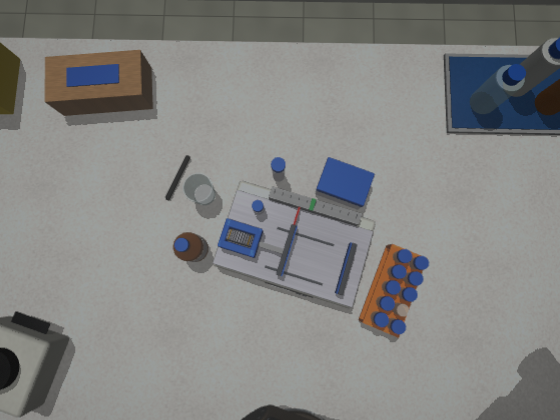

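View pics/s0.png

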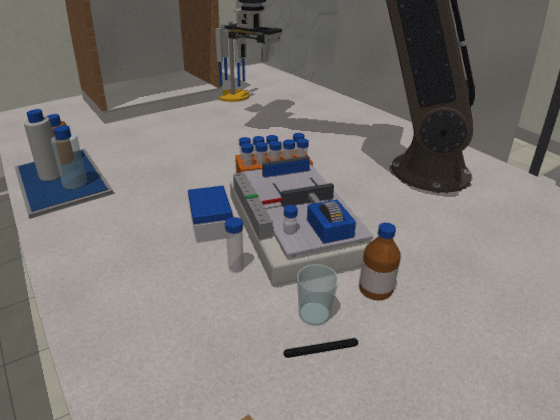

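The top view shows the wheel near (240,237), the pointer tip near (298,211), the mark near (313,204), and the vial at (258,206). I'll enlarge this area.

```bash
python3 -c "
from h import *
crop('t0',205,170,180,145,4.4);crop('s0',225,165,150,112,5)"; ls pics
```

```text
s0.npz
s0.png
s0_c225_165.png
t0.npz
t0.png
t0_c205_170.png
```

View pics/t0_c205_170.png

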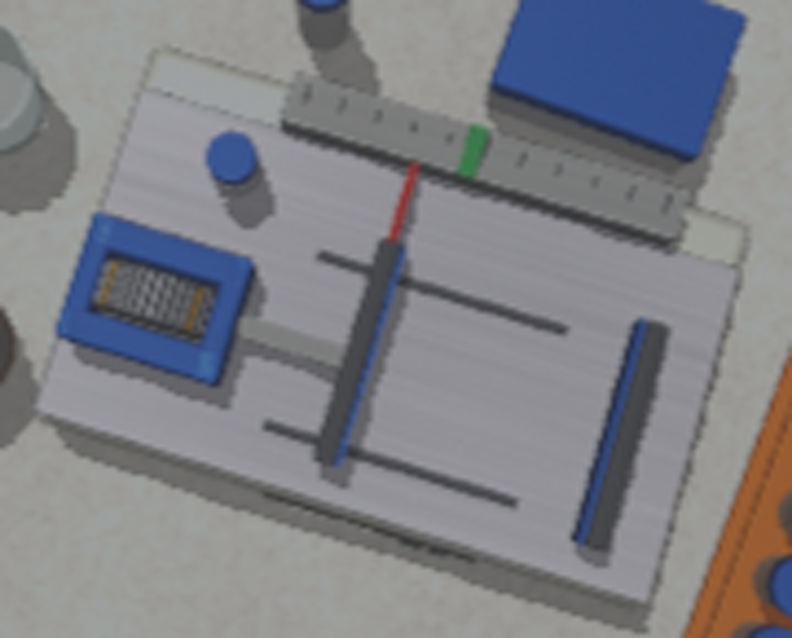

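View pics/s0_c225_165.png

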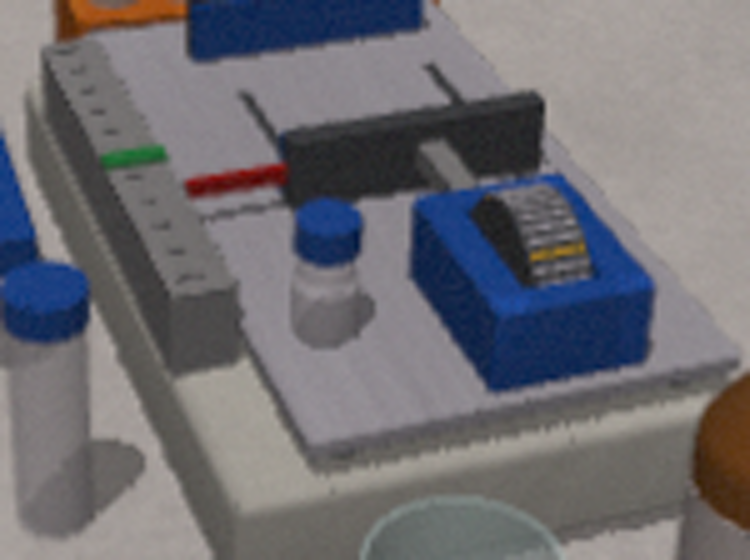

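The crops show the housing corners, mark, pointer and rail clearly. The next step fits the shaker frame to them.

```bash
python3 - <<'E'
from h import *
def T(u,v,z): return pix2w('t0',205+(u+.5)/4.4-.5,170+(v+.5)/4.4-.5,z)[:2]
def S(u,v,z): return pix2w('s0',225+(u+.5)/5-.5,165+(v+.5)/5-.5,z)[:2]
H=[T(*p,.12) for p in[(100,213),(253,262),(215,383),(60,335)]]
Hs=[S(*p,.12) for p in[(413,200),(565,176),(652,285),(492,322)]]
for h in(H,Hs):print('housing',np.mean(h,0).round(4),[round(np.linalg.norm(h[i]-h[i-1]),4) for i in range(4)])
r=T(297,75,.1)-T(690,190,.1); hy=H[0]-H[1]+H[3]-H[2]
dk=T(42,413,.08)-T(645,603,.08);dk2=T(150,90,.08)-T(738,268,.08)
for n,d in(('rail',r),('hous',hy),('deckfront',dk),('deckback',dk2)):
    print(n,np.linalg.norm(d).round(4),(np.arctan2(d[1],d[0])-np.pi/2).round(4))
jx=T(393,240,.116)-T(327,463,.116);print('jaw x',np.linalg.norm(jx),np.arctan2(jx[1],jx[0]))
fx=T(652,322,.116)-T(588,545,.116);print('fix',np.linalg.norm(fx),np.arctan2(fx[1],fx[0]))
yaw=np.mean([np.arctan2(d[1],d[0])-np.pi/2 for d in(r,dk,dk2)]); 
ex=np.array([np.cos(yaw),np.sin(yaw)]);ey=np.array([-ex[1],ex[0]])
mk=[T(479,128,.103),T(468,177,.103)];mks=[S(101,160,.103),S(165,154,.103)]
pt=[T(415,165,.1),T(393,240,.1)];pts=[S(188,186,.1),S(287,173,.1)]
for n,a in(('mk',mk),('mks',mks),('pt',pt),('pts',pts)):print(n,[(p.round(4),(p@ex).round(4),(p@ey).round(4)) for p in a])
for h in(H,Hs):
  w=np.mean(h,0)
  for off in (np.array([-.030,.122]),):
    o=w-off[0]*ex-off[1]*ey;print('yaw',yaw,'origin',o.round(4),'housing center as wheel')
  print('housing xy proj',(w@ex).round(4),(w@ey).round(4))
print('wheel top-cam',T(155,298,.137),'proj',T(155,298,.137)@ex,T(155,298,.137)@ey)
print(S(530,225,.137))
E
```

```text
housing [0.5191 0.1336] [np.float64(0.0662), np.float64(0.0837), np.float64(0.0651), np.float64(0.0837)]
housing [0.5237 0.1384] [np.float64(0.0882), np.float64(0.0675), np.float64(0.0829), np.float64(0.069)]
rail 0.2177 -0.2691
hous 0.1674 -0.2821
deckfront 0.3332 -0.2777
deckback 0.3327 -0.2767
jaw x 0.11956264511712184 -0.2680703428122446
fix 0.11825414849104154 -0.28128939585377083
mk [(array([ 0.6149, -0.0326]), np.float64(0.6007), np.float64(0.1353)), (array([ 0.5884, -0.0271]), np.float64(0.5737), np.float64(0.1335))]
mks [(array([ 0.618 , -0.0329]), np.float64(0.6038), np.float64(0.1359)), (array([ 0.5922, -0.0219]), np.float64(0.576), np.float64(0.1394))]
pt [(array([0.5947, 0.001 ]), np.float64(0.5722), np.float64(0.1622)), (array([0.5543, 0.012 ]), np.float64(0.5303), np.float64(0.1618))]
pts [(array([0.5956, 0.0015]), np.float64(0.5729), np.float64(0.1629)), (array([0.5541, 0.0161]), np.float64(0.529), np.float64(0.1657))]
yaw -0.27452484666534716 origin [0.5149 0.0081] housing center as wheel
housing xy proj 0.4635 0.2693
yaw -0.27452484666534716 origin [0.5195 0.0128] housing center as wheel
housing xy proj 0.4665 0.2751
wheel top-cam [0.51758752 0.13277093] proj 0.46221317331401884 0.26811180369503124
[0.53330862 0.14754906]
```

```bash
cat >> h.py <<'E'
YAW=-.275; EX=np.array([np.cos(YAW),np.sin(YAW)]); EY=np.array([-EX[1],EX[0]]); W=np.array([.5205,.135])
def R():
    r,p,y=status.get_state()['ee_rot']
    from scipy.spatial.transform import Rotation as Q
    return Q.from_euler('xyz',[r,p,y]).as_matrix()
def rel(sx,sy,z):
    "tool-frame shift (mm) to put TCP at wheel+(sx,sy) mm shaker axes, height z m"
    s=status.get_state(); p=np.r_[W+sx/1e3*EX+sy/1e3*EY,z]
    return (R().T@(p-s['eef_pos'])*1e3).round(1), round(float(np.angle(np.exp(1j*(s['ee_rot'][2]-(YAW+np.pi))))),4)
E
python3 -c "
from h import *
print(rel(0,22,.24),rel(0,22,.175))"
```

```text
(array([-5.486e+02,  6.503e+02,  6.000e-01]), 0.6077) (array([-548.6,  650.2,   65.6]), 0.6077)
```

```bash
python3 -m jog '[[-1,[-137,163,0],0.15],[-1,[-274,325,0],0.3],[-1,[-411,488,0],0.45],[-1,[-548.6,650.3,0],0.6077],[-1,[-548.6,650.3,0],0.6077],[-1,[-548.6,650.3,0],0.6077],[-1,[-548.6,650.3,0],0.6077],[-1,[-548.6,650.3,0],0.6077],[-1,[-548.6,650.3,0],0.6077],[-1,[-548.6,650.3,0],0.6077],[-1,[-548.6,650.3,0],0.6077],[-1,[-548.6,650.3,0],0.6077],[-1,[-548.6,650.3,0],0.6077],[-1,[-548.6,650.3,0],0.6077],[-1,[-548.6,650.3,0],0.6077],[-1,[-548.6,650.3,0],0.6077],[-1,[-548.6,650.3,0],0.6077],[-1,[-548.6,650.3,30],0.6077],[-1,[-548.6,650.3,65],0.6077],[-1,[-548.6,650.3,65],0.6077]]'
python3 - <<'E'
from h import *
print(rel(0,22,.175),status.get_state()['force'])
grab('scene','s1')
crop('s1',225,145,150,112,5)
E
```

```text
t: 2.6
eef_pos: [0.525, 0.1541, 0.1738]
ee_rot: [-3.138, -0.003, 2.865]
force: [-0.0, -0.2, 0.9]
width: 0.0008
gripper_force: 0.0
(array([-0.9,  2.4, -1.2]), -0.0013) [-0.00367074 -0.20039008  0.92356372]
```

View pics/s1_c225_145.png

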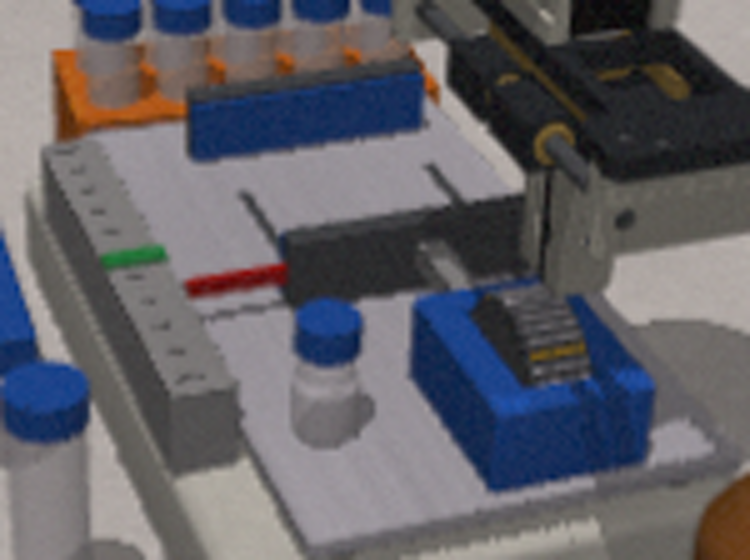

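The closed fingers hang at about (575,285) in the crop, beside and above the wheel, and look offset from it. I'll check that against the projection.

```bash
python3 - <<'E'
from h import *
def c(p): return ((w2pix('s1',p)-[225,145]+.5)*5-.5).round(0)
s=status.get_state();p=s['eef_pos']
for a in(-9.5,9.5):
  for b in(-21,21): print('tip',a,b,c(np.r_[p[:2]+a/1e3*EX+b/1e3*EY,p[2]-.014]))
for nm,w in(('W',W),('top',np.array([.519,.1335])),('scn',np.array([.5237,.1384]))):
  print(nm,'wheel top ends',[c(np.r_[w+a/1e3*EX,.137]) for a in(-13,13)],'rim at housing +y',[c(np.r_[w+a/1e3*EX+.028*EY,.12]) for a in(-13,13)])
E
```

```text
tip -9.5 -21 [561. 243.]
tip -9.5 21 [610. 298.]
tip 9.5 -21 [516. 250.]
tip 9.5 21 [563. 306.]
W wheel top ends [array([564., 295.]), array([504., 306.])] rim at housing +y [array([591., 369.]), array([530., 381.])]
top wheel top ends [array([564., 293.]), array([504., 303.])] rim at housing +y [array([591., 366.]), array([531., 378.])]
scn wheel top ends [array([563., 302.]), array([503., 312.])] rim at housing +y [array([591., 376.]), array([530., 387.])]
```

The fit matches the image. Now I'll descend to light contact.

```bash
python3 -m jog '[[-1,[0,0,10],0],[-1,[0,0,18],0],[-1,[0,0,21],0],[-1,[0,0,23],0],[-1,[0,0,24],0],[-1,[0,0,25],0],[-1,[0,0,25],0],[-1,[0,0,25],0]]'
python3 -c "
from h import *
print(rel(0,0,.151))"
```

```text
t: 3.65
eef_pos: [0.5266, 0.1559, 0.1506]
ee_rot: [3.142, 0.0, 2.867]
force: [-0.6, -0.2, 0.0]
width: 0.0005
gripper_force: 0.0
(array([  0.2, -21.8,  -0.4]), 0.0001)
```

```bash
python3 -m jog '[[-1,[0,0,1],0],[-1,[0,0,2],0],[-1,[0,0,3],0],[-1,[0,0,3],0]]'
```

```text
t: 4.15
eef_pos: [0.5266, 0.1559, 0.1478]
ee_rot: [3.141, 0.0, 2.867]
force: [-1.3, 0.6, 2.8]
width: 0.0004
gripper_force: 1.6
```

```bash
python3 -m jog '[[-1,[0,0,1],0],[-1,[0,-4,1],0],[-1,[0,-8,1],0],[-1,[0,-12,1],0],[-1,[0,-16,1],0],[-1,[0,-20,1],0],[-1,[0,-20,1],0]]'
python3 - <<'E'
from h import *
grab('scene','s2');crop('s2',225,145,150,112,5)
grab('top','t2')
E
```

```text
t: 5.03
eef_pos: [0.5214, 0.1365, 0.1471]
ee_rot: [3.141, 0.001, 2.867]
force: [-1.1, 1.0, 6.8]
width: 0.0004
gripper_force: 3.1
```

View pics/s2_c225_145.png

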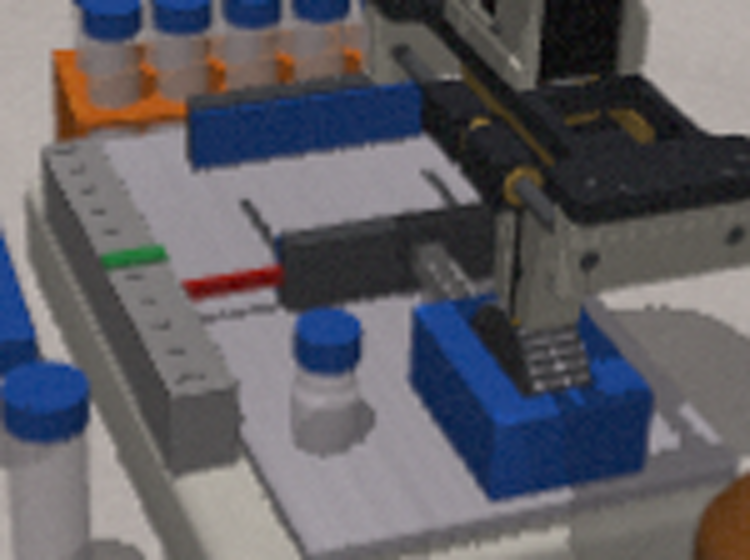

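The drag works: the pointer has moved to about (187,288) and the plate has sunk slightly. I'll keep going and measure the red and green blobs by colour in the top view.

```bash
python3 -m jog '[[-1,[0,-4,0],0],[-1,[0,-8,0],0],[-1,[0,-12,0],0],[-1,[0,-16,0],0],[-1,[0,-20,0],0],[-1,[0,-20,0],0],[-1,[0,-20,-6],0],[-1,[0,-20,-15],0],[-1,[0,-20,-15],0]]'
cat >> h.py <<'E'
def gap(f,dz=0,cam='top'):
    "pointer y - mark y (mm) in shaker frame from saved frame f"
    c=load(f)[3].astype(int); r,g,b=c[...,0],c[...,1],c[...,2]; out=[]
    for nm,sc,z,box in(('red',r-np.maximum(g,b),.1-dz,[(.50,-.06),(.63,.06)]),('grn',g-np.maximum(r,b),.103,[(.56,-.06),(.64,0.)])):
        P=[w2pix(f,[x,y,.1]) for x in(box[0][0],box[1][0]) for y in(box[0][1],box[1][1])]
        lo=np.min(P,0).astype(int);hi=np.max(P,0).astype(int)
        s=sc[lo[1]:hi[1],lo[0]:hi[0]].astype(float); s[s<25]=0
        v,u=np.nonzero(s); q=np.array([pix2w(f,a+lo[0],d+lo[1],z)[:2] for a,d in zip(u,v)]);w=s[v,u]
        m=(q*w[:,None]).sum(0)/w.sum(); out.append((m@EX,m@EY,len(u)))
    return round((out[0][1]-out[1][1])*1e3,2),np.round(out,4).tolist()
E
python3 - <<'E'
from h import *
for f in('t0','s0','t2','s2'):print(f,gap(f))
grab('top','t3');grab('scene','s3');print(gap('t3'),gap('s3'));print(rel(0,0,.151))
E
```

```text
t: 6.25
eef_pos: [0.516, 0.1176, 0.1623]
ee_rot: [3.141, 0.001, 2.867]
force: [0.3, 0.1, -0.1]
width: 0.0006
gripper_force: 0.0
t0 (np.float64(27.31), [[0.5519, 0.1627, 47.0], [0.588, 0.1354, 48.0]])
s0 (np.float64(27.45), [[0.5511, 0.1643, 93.0], [0.5895, 0.1368, 39.0]])
t2 (np.float64(22.26), [[0.5515, 0.1577, 52.0], [0.588, 0.1354, 53.0]])
s2 (np.float64(28.59), [[0.5529, 0.1654, 90.0], [0.5894, 0.1369, 39.0]])
(np.float64(17.31), [[0.5519, 0.1527, 53.0], [0.5881, 0.1354, 53.0]]) (np.float64(17.32), [[0.5517, 0.1543, 97.0], [0.5897, 0.137, 40.0]])
(array([ 0. , 18.2, 10.6]), 0.0)
```

Each mm of rim travel gives 0.25 mm of jaw travel, and 17.3 mm remains, or about 69 mm of rim. That takes a 40 mm stroke followed by about 29 mm.

```bash
python3 -m jog '[[-1,[0,20,0],0],[-1,[0,38,0],0],[-1,[0,38,5],0],[-1,[0,38,11],0],[-1,[0,38,14],0],[-1,[0,38,15],0],[-1,[0,34,15],0],[-1,[0,30,15],0],[-1,[0,26,15],0],[-1,[0,22,15],0],[-1,[0,18,15],0],[-1,[0,14,15],0],[-1,[0,10,15],0],[-1,[0,6,15],0],[-1,[0,2,15],0],[-1,[0,-2,15],0],[-1,[0,-2,15],0],[-1,[0,-2,8],0],[-1,[0,-2,0],0],[-1,[0,-2,0],0]]'
python3 - <<'E'
from h import *
grab('top','t4');grab('scene','s4');print(gap('t4'),gap('s4'));print(rel(0,0,.151))
E
```

```text
t: 8.85
eef_pos: [0.5154, 0.1157, 0.1622]
ee_rot: [3.141, 0.001, 2.867]
force: [1.0, -0.0, 0.4]
width: 0.0006
gripper_force: 0.0
(np.float64(7.06), [[0.5518, 0.1425, 52.0], [0.5881, 0.1354, 53.0]]) (np.float64(7.07), [[0.5511, 0.144, 94.0], [0.5897, 0.137, 40.0]])
(array([-0. , 20.2, 10.5]), 0.0001)
```

```bash
python3 -m jog '[[-1,[0,20,0],0],[-1,[0,34,0],0],[-1,[0,34,5],0],[-1,[0,34,11],0],[-1,[0,34,14],0],[-1,[0,34,15],0],[-1,[0,30,15],0],[-1,[0,26,15],0],[-1,[0,22,15],0],[-1,[0,18,15],0],[-1,[0,14,15],0],[-1,[0,10,15],0],[-1,[0,6,15],0],[-1,[0,6,15],0],[-1,[0,6,15],0],[-1,[0,6,8],0],[-1,[0,6,0],0],[-1,[0,6,-30],0],[-1,[0,6,-60],0],[-1,[0,6,-60],0]]'
python3 - <<'E'
from h import *
grab('top','t5');grab('scene','s5');print(gap('t5'),gap('s5'))
crop('t5',205,170,180,145,4.4)
E
```

```text
t: 11.45
eef_pos: [0.5179, 0.1218, 0.2243]
ee_rot: [3.138, 0.003, 2.867]
force: [-0.0, 0.7, 0.1]
width: 0.0006
gripper_force: 0.0
(np.float64(-0.06), [[0.5519, 0.1354, 53.0], [0.5881, 0.1354, 53.0]]) (np.float64(0.16), [[0.5509, 0.137, 90.0], [0.5895, 0.1369, 39.0]])
```

View pics/t5_c205_170.png

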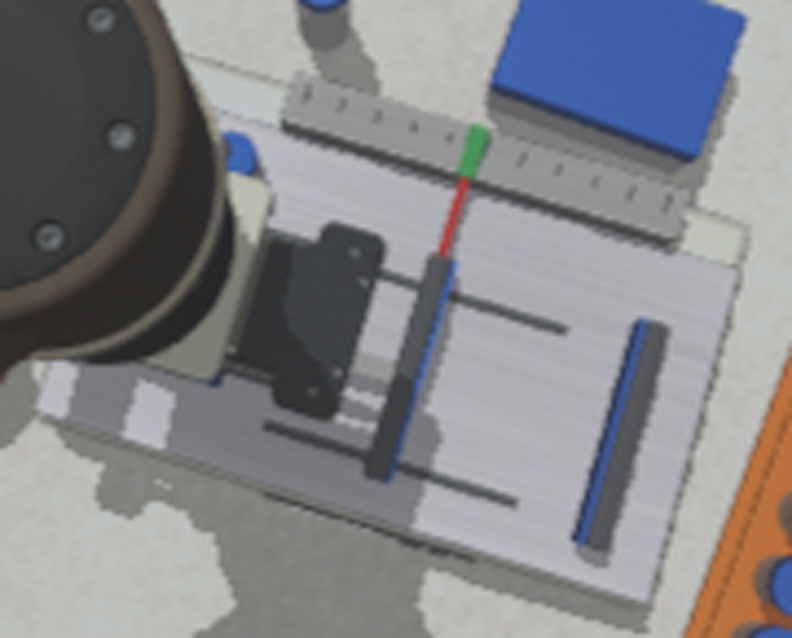

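The pointer (about (463,180)) lines up with the green mark (about (473,152)) along the shaker's x, and both cameras agree within 0.2 mm. I'll withdraw the hand and hand in.

```bash
python3 -m jog '[[-1,[0,0,-40],0],[-1,[0,0,-80],0],[-1,[0,0,-80],0],[-1,[0,0,-80],0],[-1,[0,0,-80],0]]'
python3 - <<'E'
from h import *
grab('top','t6');print(gap('t6'));print(order.job_done())
E
```

```text
t: 12.18
eef_pos: [0.5161, 0.121, 0.3001]
ee_rot: [-3.14, -0.002, 2.867]
force: [0.8, 0.3, 0.3]
width: 0.0001
gripper_force: 0.0
(np.float64(-0.06), [[0.5518, 0.1354, 54.0], [0.588, 0.1354, 53.0]])
the job is handed in; nothing more can be done
None
```

The red pointer is centred on the green mark to within about 0.2 mm in both cameras; I moved the jaw only by rolling the wheel, lifted the hand clear, and handed the job in at about 12 s.

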